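# Sweep the loose keycaps into the parts tray

### The arm

A 6-joint arm with a two-finger parallel gripper is mounted at the origin on the work surface. World frame = base frame: x ahead of the robot, y to its left, z up, the work surface at z = 0. Lengths are in m, angles in rad, forces in N, time in s.
With the tool pointing down it reaches from about 0.275 to 0.725 m from the base axis. Payload 5.6 kg.
Tool frame: the origin (TCP) lies at the very end of the fingers, on their centre line; the grasp point (between the pads) lies 19 mm behind it (bot.hold_point_z is the distance from the TCP to the grasp point, in m); z points along the fingers, y is the line along which they close (so a half turn about z gives the same grasp; the last joint's range is limited). The gripper opens to 85 mm and grips with 20 to 120 N. Pads are 22 mm wide; open, the fingers measure 114 mm over their backs; the gripper's body (76 mm by 85 mm) begins 54 mm behind the grasp point. The pads swing forward as they close: fully open they stand 13 mm farther back than shut.
Start: joints at [-0.838, 0.255, 0.108, 0, -1.424, -0.285], TCP at [0.238, -0.496, 0.231] pointing down, gripper open.
Joint ranges: [-2.95, 2.95], [-1.21, 1.97], [-1.09, 1.5], [-2.87, 1.71], [-2.94, -0.07], [-3.05, 3.05]. Speed limits (rad/s): [2.57, 2.57, 3.14, 3.14, 3.14, 3.14].

### API

Orientations are given as [roll, pitch, yaw] about the fixed x, y, z axes, in that order (R = Rz(yaw) Ry(pitch) Rx(roll)).
In Python, from station import sensors, eyes, order, bot gives the robot as it stands.
- The arm moves only by the tool jog_arm, never from a script. Its argument "motion" is a list that holds one entry, the list of rows, each a list of 5 numbers: the finger opening in cm, from 0 to 8.54, then the shift along the tool's x, y, z in cm, then the turn about the tool's z in rad. A call has 1 to 8 rows; each row is the pose to reach, as a shift and turn from the pose commanded when the call began, along the tool's axes at that moment; what a row does not reach only later rows make up. A row lasts 1/10 s, in which the tool goes at most 50 mm and 8.59 degrees, less where a joint would pass 70% of its speed; a pose out of reach is approached as far as the arm can. A call with a gripper value outside its range is refused whole. The fingers move at their own pace and stop on an object; "squeeze" is the grip in N (left out, the last holds). Time passes only in rows, so rows that repeat a pose let the fingers close. It gives the time, the measured TCP pose, the force, the opening and the grip force at its end, in the units of the state.
- sensors.read_state(): the state, without advancing time (a new reading comes with each control period).
- eyes.read_camera(name): name is "scene" or "top" or "wrist"; returns (picture, depth): 420x560x3 uint8, blue, green, red; 420x560 float32, m along the optical axis (not along the pixel's ray), 0 where there is no reading.
- eyes.camera_params(name): a dict with "fovy" (degrees; the focal length in pixels is half the picture's height over the tangent of half this angle, whatever the lens; pixels are square), "cx", "cy" (the principal point, pixels), "rvec" (rotation vector, rad) and "tvec" (3), from world to camera coordinates, as OpenCV has them; the wrist camera has in their place "hand_eye" (4x4, takes a point from camera to tool coordinates, whose origin is the TCP and whose axes are the flange's). Camera axes: x right, y down, z forward; pixel columns grow to the right and rows downward; lengths in m; the calibration is good to about 2 mm. A picture is of the moment at which its call begins: read the wrist's pose just before it. camera_params takes no time and is no camera call.
- order.job_done(): hands the job in; it is judged then, once.
The state is a dict: "time": time; "joint_pos": joint angles; "joint_vel": joint speeds; "tau": joint torques, N m; "tool_pos": TCP position; "ee_rot": TCP orientation; "contact_force": force on the tool from outside, world axes, zero at the start; "moment": the same for the moment, N m; "grip_width": finger opening in m; "gripper_force": force on a finger pad.
Only numpy, scipy, OpenCV 4.12 (cv2) and the standard library are available. Lean on these libraries where they do the work, as an engineer would, in place of code of your own. Each camera call takes 0.05 s, during which the arm holds its last target. There are 200 camera calls.

### The job

Three wide white keycaps pulled off the keyboard for cleaning lie loose on the desk: with the fingertips, push them along the desk through the open side of the low metal tray until all three lie well inside it, flat and top up. Only push them: do not pick any of them up off the desk. Leave the mouse, the pawn, the memory stick and all the other things on the desk where they are.

Things in the scene. Friction and masses are not known exactly. Their poses are not given: they have to be found in the camera images.
- tray: Low three-sided aluminium tray, fixed. Inside 130 mm deep (own x), 190 mm wide (own y); walls 5 mm thick, 22 mm high at the back (+x) and both sides. Fully open at -x, no lip: floor flush with the desk, z = 0. Origin at the centre of the inside floor: open edge at own x = -0.065, back wall at +0.065. Own +x points to world +y within 0.25 rad: parts go in from the robot's right towards its left.
- key_a: Loose white keyboard keycap (a wide key), 42 mm along its own x, 18 mm along its y, 10 mm high, stepped-in sides (full size up to 6 mm high), 10 to 18 g, lying flat with its top up on the bare desk; origin at the centre of its underside, z up. It slides on the desk when pushed at its side.
- key_b: Loose white keyboard keycap (a wide key), 42 mm along its own x, 18 mm along its y, 10 mm high, stepped-in sides (full size up to 6 mm high), 10 to 18 g, lying flat with its top up on the bare desk; origin at the centre of its underside, z up. It slides on the desk when pushed at its side.
- key_c: Loose white keyboard keycap (a wide key), 52 mm along its own x, 18 mm along its y, 10 mm high, stepped-in sides (full size up to 6 mm high), 10 to 18 g, lying flat with its top up on the bare desk; origin at the centre of its underside, z up. It slides on the desk when pushed at its side.
- mouse: Bystander: loose black computer mouse, 62 mm by 112 mm (its y), 36 mm high; origin at the centre of its underside.
- pawn: Bystander: loose light wooden game pawn, standing, 30 mm across its foot, 47 mm high; origin at the centre of its underside.
- stick: Bystander: loose white memory stick with a steel plug, lying; plastic 18 mm by 40 mm (its y) by 8 mm, the plug reaches 34 mm from the origin to its +y; origin under the centre of the plastic. Not a keycap.
- puller: Bystander: loose keycap puller, black handle 22 mm by 50 mm (its y from -45 to +5 mm), 12 mm high, with two steel wires reaching to y = +57 mm.
- mug: Bystander: loose white mug, 82 mm across, 95 mm high; origin at the centre of its underside, handle at its +y.
- gamepad: Bystander: loose grey game controller, about 120 mm (its x) by 170 mm (its y), 44 mm high with its thumb sticks; origin at the centre of its underside.
There are look-alikes about, which are no part of the job. What is shaped like the key_b but blue or red is not meant.

How it is judged:
At the end, for the whole second after the job is handed in: All three keycaps lie at rest on the tray's floor: each centre at least 12 mm inside the open edge and between the walls, underside centre less than 6 mm above the desk, top up within 0.2 rad (x of key_a in the frame of tray between -0.053 and 0.065 m and y of key_a in the frame of tray between -0.095 and 0.095 m and height (world z) of each of key_a, key_b, key_c below 0.006 m and angle between each of key_a, key_b, key_c's own z axis and vertical below 0.2 rad and linear speed of each of key_a, key_b, key_c below 0.02 m/s and x of key_b in the frame of tray between -0.053 and 0.065 m and y of key_b in the frame of tray between -0.095 and 0.095 m and x of key_c in the frame of tray between -0.053 and 0.065 m and y of key_c in the frame of tray between -0.095 and 0.095 m); the robot touches nothing.
It fails at once if a keycap is lifted (its underside centre more than 14 mm above the desk) (height (world z) of any of key_a, key_b, key_c above 0.014 m).
It fails at once if a bystander (mouse, pawn, memory stick, keycap puller, mug or game controller) is knocked out of its place (moved more than 15 mm) (distance of any of mouse, pawn, stick, puller, mug, gamepad from where it was at the start of the episode above 0.015 m).
It also fails if it takes over 72 s, if anything falls off the work surface, if the arm or the gripper's body presses on something with over 40 N, if the wrist force passes 120 N, or if a joint passes its speed limit or range.

## Working session

There is one attempt and no reset: what is moved stays moved. The work goes in short steps, Python scripts to look and compute and a tool call to move; the robot and the scene stay as the last step left them, time stands still between calls to the robot, and variables do not carry over. Pictures are saved under pics/ and viewed, at most 10 in all, crops included, and the job is handed in when it is done.

Besides the shell and the picture viewer there is one more tool, called after "Call:" in YAML: its name, and indented under it one key for each argument. jog_arm: Moves the arm, as the interface text tells. Its arguments: {"type":"object","properties":{"motion":{"type":"array"},"squeeze":{"type":"number"}},"required":["motion"]}

```bash
mkdir -p pics; cat > h.py <<'E'
import numpy as np, cv2
from station import sensors, eyes, order, bot
from scipy.spatial.transform import Rotation as Ro
def cam(name):
    p=eyes.camera_params(name); f=210/np.tan(np.radians(p['fovy'])/2)
    return f,p['cx'],p['cy'],Ro.from_rotvec(np.ravel(p['rvec'])).as_matrix(),np.ravel(p['tvec']),p
def world(name,uv,z):
    """pixels -> world points on plane z"""
    f,cx,cy,R,t,_=cam(name); uv=np.atleast_2d(uv).astype(float)
    d=np.c_[(uv[:,0]-cx)/f,(uv[:,1]-cy)/f,np.ones(len(uv))]@R
    c=-R.T@t; return c+d*((z-c[2])/d[:,2])[:,None]
def pix(name,P):
    f,cx,cy,R,t,_=cam(name); q=np.atleast_2d(P)@R.T+t
    return np.c_[f*q[:,0]/q[:,2]+cx,f*q[:,1]/q[:,2]+cy]
E
python3 - <<'E'
from h import *
for n in('top','scene'):
    im,d=eyes.read_camera(n); cv2.imwrite(f'pics/{n}0.png',im); np.save(f'{n}0.npy',d)
    print(n,eyes.camera_params(n))
s=sensors.read_state(); print(s['time'],s['tool_pos'],s['ee_rot'],s['grip_width'])
E
```

```text
top {'fovy': 47.69555639993012, 'cx': 273.8369719968221, 'cy': 216.8525104625694, 'rvec': array([ 2.13580563, -2.1178748 ,  0.22723947]), 'tvec': array([-0.09234168,  0.52189261,  0.87159106])}
scene {'fovy': 45.24199997765982, 'cx': 279.65430683179403, 'cy': 204.447604927318, 'rvec': array([ 1.99622042,  1.38665074, -0.59877337]), 'tvec': array([-0.09076193, -0.35127017,  1.61894402])}
0.1 [ 0.23801819 -0.49535112  0.23049694] [ 3.13992207e+00 -5.97327490e-05 -2.69378394e+00] 0.0855670790956933
```

View pics/top0.png

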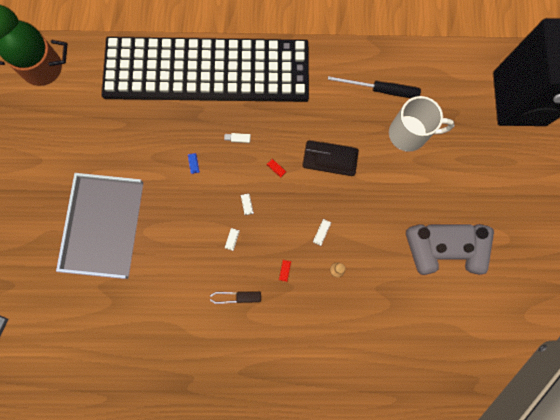

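View pics/scene0.png

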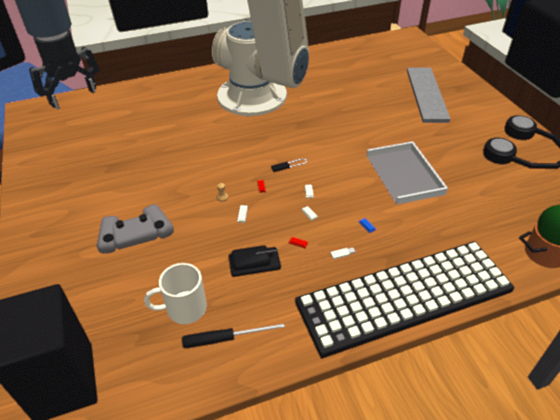

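Candidates in the top view are the white caps at (247,204), (232,239) and (322,232). The last is the longest, so it is key_c. Look-alikes are the white memory stick with a steel plug at (238,138), the red caps at (276,168) and (285,270), and the blue cap at (193,163). By the description, the three plain white ones are the ones to move. Next I measure them and check with a close crop.

```bash
cat >> h.py <<'E'
def white(im):
    hsv=cv2.cvtColor(im,cv2.COLOR_BGR2HSV); m=((hsv[...,2]>150)&(hsv[...,1]<60)).astype(np.uint8)
    out=[]
    for c in cv2.findContours(m,cv2.RETR_EXTERNAL,cv2.CHAIN_APPROX_NONE)[0]:
        if 60<cv2.contourArea(c)<500:
            w=world('top',c[:,0],0.006)[:,:2].astype(np.float32)
            (cx,cy),(a,b),an=cv2.minAreaRect(w*1000)
            p=cv2.boxPoints(((cx,cy),(a,b),an)); e=p[1]-p[0]; g=p[2]-p[1]
            l=e if np.hypot(*e)>np.hypot(*g) else g
            out.append((round(float(cx)),round(float(cy)),round(max(a,b)),round(min(a,b)),round(float(np.degrees(np.arctan2(l[1],l[0])))%180), c[:,0].mean(0).round()))
    return out
E
python3 - <<'E'
from h import *
im=cv2.imread('pics/top0.png'); d=np.load('top0.npy')
for o in white(im):
    if o[5][1]>110 and 130<o[5][0]<420: print(o, world('top',o[5],0.01)[0].round(3))
print('tray corners (top z=.022)',world('top',[(77,175),(142,179),(127,277),(59,271)],.022)[:,:2].round(3))
print('others',[(n,world('top',p,z)[0,:2].round(3)) for n,p,z in [('mouse',(331,158),.02),('pawn',(338,269),.03),('pullerhandle',(249,297),.01),('pullerwire tip',(211,297),.005),('red1',(276,168),.01),('red2',(285,270),.01),('blue',(193,163),.01),('stick',(238,138),.008),('mug',(415,125),.06),('pad',(450,250),.03)]])
f,cx,cy,R,t,_=cam('top'); 
for u,v in [(247,204),(322,232),(280,220)]:
    z=d[v,u]; print((R.T@(np.array([(u-cx)/f*z,(v-cy)/f*z,z])-t)).round(3))
cv2.imwrite('pics/crop0.png',cv2.resize(im[120:310,40:360],None,fx=2.5,fy=2.5,interpolation=cv2.INTER_CUBIC))
E
```

```text
(486, -4, 43, 18, 163, array([232., 239.])) [ 0.485 -0.005  0.01 ]
(502, -186, 52, 18, 155, array([322., 232.])) [ 0.501 -0.186  0.01 ]
(558, -33, 43, 18, 13, array([247., 204.])) [ 0.557 -0.034  0.01 ]
(702, -9, 53, 18, 87, array([237., 137.])) [ 0.701 -0.01   0.01 ]
tray corners (top z=.022) [[0.611 0.311]
 [0.604 0.18 ]
 [0.406 0.197]
 [0.417 0.329]]
others [('mouse', array([ 0.654, -0.206])), ('pawn', array([ 0.424, -0.214])), ('pullerhandle', array([ 0.37 , -0.041])), ('pullerwire tip', array([0.369, 0.034])), ('red1', array([ 0.634, -0.092])), ('red2', array([ 0.423, -0.112])), ('blue', array([0.643, 0.08 ])), ('stick', array([ 0.7  , -0.012])), ('mug', array([ 0.713, -0.371])), ('pad', array([ 0.464, -0.437]))]
[ 0.557 -0.034  0.012]
[ 0.501 -0.186  0.011]
[ 0.527 -0.102 -0.001]
```

View pics/crop0.png

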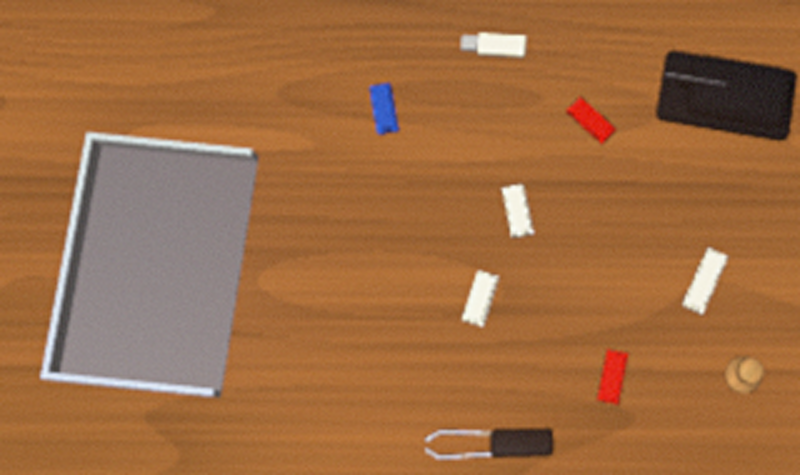

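The crop shows three plain white caps at crop pixels (517,210), (480,298) and (705,280). They measure 43, 43 and 52 mm by 18 mm, which matches the description. The stick at (500,45) has its steel plug. The plan is to push each cap with the shut fingertips as a flat face square to the cap's long side.

```bash
cat >> h.py <<'E'
def plan(wps):
    """wps: (x,y,z,phi_deg): phi = push heading from +y toward +x; prints rows' dx,dy,dz (cm), turn"""
    s=sensors.read_state(); p=np.array(s['tool_pos']); R=Ro.from_euler('xyz',s['ee_rot']).as_matrix(); yaw=s['ee_rot'][2]
    print('t',round(s['time'],2),'p',p.round(4),'yaw',round(yaw,3),'F',np.round(s['contact_force'],1),'q6',round(s['joint_pos'][5],2))
    for x,y,z,ph in wps:
        d=R.T@(np.array([x,y,z])-p)*100; tn=-((-np.pi/2-np.radians(ph)-yaw+np.pi)%(2*np.pi)-np.pi)
        print([*(d.round(2)+0).tolist(),round(float(tn),2)])
def push(c,ph,back): # tool centre with its face 'back' m behind a key side (key half width 9, pads 11)
    a=np.radians(ph); return np.array(c)-np.array([np.sin(a),np.cos(a)])*(0.020+back)
E
python3 - <<'E'
from h import *
a=push((.486,-.004),17,.015)
plan([(*a,.08,17),(*a,.004,17)])
E
```

```text
t 0.1 p [ 0.238  -0.4954  0.2305] yaw -2.694 F [ 0.2 -0.6 -0.3] q6 -0.28
[-41.26, 30.95, 15.1, -0.83]
[-41.26, 30.94, 22.7, -0.83]
```

Call:
jog_arm:
  motion:
    - [[0, -41.3, 30.9, 13, -0.83], [0, -41.3, 30.9, 13, -0.83], [0, -41.3, 30.9, 13, -0.83], [0, -41.3, 30.9, 13, -0.83], [0, -41.3, 30.9, 13, -0.83], [0, -41.3, 30.9, 13, -0.83], [0, -41.3, 30.9, 13, -0.83], [0, -41.3, 30.9, 13, -0.83]]
  squeeze: 30

```text
time: 0.9
tool_pos: [0.4178, -0.1498, 0.133]
ee_rot: [3.142, 0.0, -1.864]
contact_force: [0.4, -0.8, 0.6]
grip_width: -0.0006
gripper_force: 0.0
```

```bash
python3 - <<'E'
from h import *
a=push((.486,-.004),17,.015)
plan([(*a,.06,17),(*a,.004,17)])
E
```

```text
t 0.9 p [ 0.4178 -0.1498  0.133 ] yaw -1.864 F [ 0.4 -0.8  0.6] q6 -0.3
[-12.43, -2.31, 7.3, 0.0]
[-12.43, -2.31, 12.9, 0.0]
```

Call:
jog_arm:
  motion:
    - [[0, -12.4, -2.3, 6, 0], [0, -12.4, -2.3, 6, 0], [0, -12.4, -2.3, 6, 0], [0, -12.4, -2.3, 9, 0], [0, -12.4, -2.3, 11, 0], [0, -12.4, -2.3, 12.5, 0], [0, -12.4, -2.3, 12.5, 0], [0, -12.4, -2.3, 12.5, 0]]

```text
time: 1.7
tool_pos: [0.4753, -0.0399, 0.0087]
ee_rot: [3.141, -0.0, -1.864]
contact_force: [0.3, -0.3, 0.8]
grip_width: -0.0001
gripper_force: 0.0
```

```bash
python3 - <<'E'
from h import *
im,_=eyes.read_camera('top'); cv2.imwrite('pics/t1.png',im)
w,_=eyes.read_camera('wrist')
cv2.imwrite('pics/t1c.png',np.hstack([cv2.resize(im[120:310,40:360],None,fx=1.4,fy=1.4),cv2.resize(w,(354,266))]))
for o in white(im):
    if o[5][1]>110 and 50<o[5][0]<420: print(o)
a=push((.486,-.004),17,.015)
plan([(*a,.004,17),(*push((.571,.275),17,0),.004,17)])
E
```

```text
(502, -186, 52, 18, 155, array([322., 232.]))
(702, -9, 53, 18, 86, array([237., 137.]))
t 1.8 p [ 0.4761 -0.0397  0.0095] yaw -1.864 F [ 0.3 -0.  -0.6] q6 -0.54
[-0.21, 0.09, 0.55, 0.0]
[-30.87, 0.01, 0.57, 0.0]
```

View pics/t1c.png

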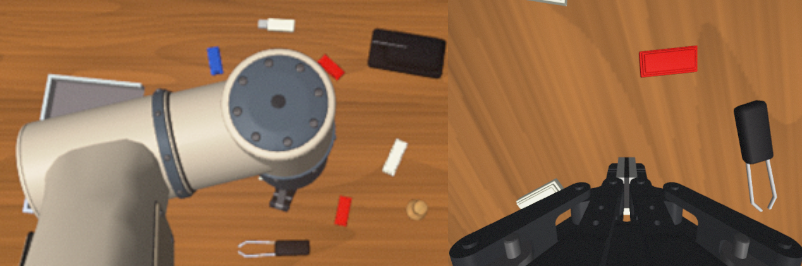

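The fingers stand shut behind K1, clear of K2 (left picture, fingertips near (280,200)). Now I lower and push.

Call:
jog_arm:
  motion:
    - [[0, 0, 0, 0.5, 0], [0, -1, 0, 0.5, 0], [0, -3, 0, 0.5, 0], [0, -5.5, 0, 0.5, 0], [0, -8, 0, 0.5, 0], [0, -10.5, 0, 0.5, 0], [0, -13, 0, 0.5, 0], [0, -15.5, 0, 0.5, 0]]

```text
time: 2.6
tool_pos: [0.5205, 0.1103, 0.0038]
ee_rot: [-3.141, 0.0, -1.864]
contact_force: [0.5, -1.1, 0.1]
grip_width: 0.0001
gripper_force: 0.2
```

Call:
jog_arm:
  motion:
    - [[0, -2.5, 0, 0, 0], [0, -5, 0, 0, 0], [0, -7.5, 0, 0, 0], [0, -10, 0, 0, 0], [0, -12, 0, 0, 0], [0, -13.5, 0, 0, 0], [0, -14.5, 0, 0, 0], [0, -15, 0, 0, 0]]

```text
time: 3.4
tool_pos: [0.5635, 0.2528, 0.0037]
ee_rot: [-3.141, -0.0, -1.863]
contact_force: [-0.1, -1.5, 2.5]
grip_width: 0.0001
gripper_force: 1.4
```

```bash
python3 - <<'E'
from h import *
im,_=eyes.read_camera('scene'); cv2.imwrite('pics/s2.png',im[120:270,180:460])
plan([(*push((.558,-.033),-13,.06),.06,-13)])
E
```

```text
t 3.45 p [0.5637 0.2531 0.0037] yaw -1.863 F [-0.1  0.5  0.3] q6 -0.97
[34.5, -11.68, -5.64, -0.52]
```

View pics/s2.png

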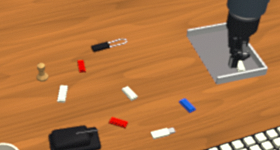

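K1 is inside the tray, at crop (241,66). Next I back off, lift, and go behind K2.

Call:
jog_arm:
  motion:
    - [[0, 1.5, 0, 0, 0], [0, 3, 0, -3, 0], [0, 5, 0, -7, 0], [0, 34, -11.7, -7, -0.52], [0, 34, -11.7, -7, -0.52], [0, 34, -11.7, -7, -0.52], [0, 34, -11.7, -7, -0.52], [0, 34, -11.7, -7, -0.52]]

```text
time: 4.25
tool_pos: [0.5697, -0.0391, 0.0736]
ee_rot: [3.142, 0.0, -1.342]
contact_force: [1.2, -0.2, -0.1]
grip_width: 0.0003
gripper_force: 0.0
```

```bash
python3 - <<'E'
from h import *
plan([(*push((.558,-.033),-13,.02),.06,-13),(*push((.558,-.033),-13,.02),.004,-13)])
E
```

```text
t 4.25 p [ 0.5697 -0.0391  0.0736] yaw -1.342 F [ 1.2 -0.2 -0.1] q6 0.02
[3.14, 1.01, 1.36, 0.0]
[3.14, 1.01, 6.96, 0.0]
```

Call:
jog_arm:
  motion:
    - [[0, 3.1, 1, 0, 0], [0, 3.1, 1, 0, 0], [0, 3.1, 1, 2, 0], [0, 3.1, 1, 4, 0], [0, 3.1, 1, 5, 0], [0, 3.1, 1, 5, 0], [0, 3.1, 1, 5, 0]]

```text
time: 4.95
tool_pos: [0.5683, -0.0689, 0.0241]
ee_rot: [-3.141, -0.0, -1.343]
contact_force: [-0.2, 1.1, 0.5]
grip_width: 0.0002
gripper_force: 0.0
```

```bash
python3 - <<'E'
from h import *
plan([(*push((.558,-.033),-13,.02),.004,-13),(*push((.49,.265),-13,0),.004,-13)])
E
```

```text
t 4.95 p [ 0.5683 -0.0689  0.0241] yaw -1.343 F [-0.2  1.1  0.5] q6 0.07
[0.27, 0.2, 2.01, 0.0]
[-32.3, 0.11, 2.0, 0.0]
```

Call:
jog_arm:
  motion:
    - [[0, 0.3, 0.2, 2, 0], [0, 0.3, 0.2, 2, 0], [0, -1.5, 0.2, 2, 0], [0, -4, 0.2, 2, 0], [0, -6.5, 0.2, 2, 0], [0, -9, 0.2, 2, 0], [0, -12, 0.2, 2, 0], [0, -15, 0.2, 2, 0]]

```text
time: 5.75
tool_pos: [0.533, 0.0782, 0.0051]
ee_rot: [-3.139, 0.0, -1.344]
contact_force: [0.4, 0.4, -0.3]
grip_width: 0.0002
gripper_force: 0.0
```

Call:
jog_arm:
  motion:
    - [[0, -2.8, 0, 0, 0], [0, -5.6, 0, 0, 0], [0, -8.4, 0, 0, 0], [0, -11.2, 0, 0, 0], [0, -13.6, 0, 0, 0], [0, -15.4, 0, 0, 0], [0, -16.6, 0, 0, 0], [0, -17.3, 0, 0, 0]]

```text
time: 6.55
tool_pos: [0.4938, 0.2466, 0.0044]
ee_rot: [-3.14, 0.0, -1.343]
contact_force: [-0.1, -0.9, 0.1]
grip_width: -0.0
gripper_force: 0.1
```

```bash
python3 - <<'E'
from h import *
im,_=eyes.read_camera('scene'); cv2.imwrite('pics/s3.png',im[120:270,180:460])
plan([(*push((.502,-.186),25,.04),.06,25)])
E
```

```text
t 6.6 p [0.4937 0.2469 0.0042] yaw -1.343 F [0.5 1.4 0.5] q6 -0.52
[47.08, 12.67, -5.62, 0.66]
```

View pics/s3.png

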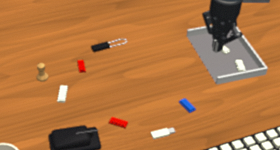

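K2 is in the tray as well, at crop (225,49). Now key_c, keeping clear of the pawn.

Call:
jog_arm:
  motion:
    - [[0, 1.5, 0, 0, 0], [0, 3, 0, -3, 0], [0, 6, 0, -7.5, 0], [0, 47, 12.7, -7.5, 0.66], [0, 47, 12.7, -7.5, 0.66], [0, 47, 12.7, -7.5, 0.66], [0, 47, 12.7, -7.5, 0.66], [0, 47, 12.7, -7.5, 0.66]]

```text
time: 7.4
tool_pos: [0.4875, -0.0634, 0.0774]
ee_rot: [-3.141, -0.0, -2.01]
contact_force: [2.0, 0.3, 0.3]
grip_width: -0.0001
gripper_force: 0.0
```

```bash
python3 - <<'E'
from h import *
plan([(*push((.502,-.186),25,.015),.08,25),(*push((.502,-.186),25,.015),.004,25)])
E
```

```text
t 7.4 p [ 0.4875 -0.0634  0.0774] yaw -2.01 F [2.  0.3 0.3] q6 -0.63
[13.98, -6.53, -0.25, -0.0]
[13.98, -6.53, 7.35, -0.0]
```

Call:
jog_arm:
  motion:
    - [[0, 14, -6.5, 0, 0], [0, 14, -6.5, 0, 0], [0, 14, -6.5, 0, 0], [0, 14, -6.5, 0, 0], [0, 14, -6.5, 3, 0], [0, 14, -6.5, 5, 0], [0, 14, -6.5, 5, 0], [0, 14, -6.5, 5, 0]]

```text
time: 8.2
tool_pos: [0.4885, -0.2152, 0.0276]
ee_rot: [3.141, -0.001, -2.004]
contact_force: [0.1, 1.1, 0.6]
grip_width: -0.0001
gripper_force: 0.0
```

```bash
python3 - <<'E'
from h import *
w,_=eyes.read_camera('wrist'); cv2.imwrite('pics/w4.png',w)
# curved path: heading phi from 25 deg down to -4 deg, tool face behind key centre
c=np.array([.502,-.186]); wp=[(*push(c,25,.015),.004,25)]; s=0; c=c.copy()
ph=25.
while c[1]<.226:
    wp.append((*push(c,ph,0),.004,ph)); a=np.radians(ph)
    c=c+.025*np.array([np.sin(a),np.cos(a)]); ph=max(-4,ph-2.5)
print(c); plan(wp)
E
```

```text
[0.55114585 0.22960457]
t 8.25 p [ 0.4892 -0.2151  0.0282] yaw -2.004 F [ 0.6 -0.6  1.1] q6 -0.31
[0.32, 0.08, 2.42, 0.0]
[-1.18, 0.07, 2.42, 0.0]
[-3.68, -0.03, 2.42, -0.04]
[-6.18, -0.01, 2.42, -0.08]
[-8.68, 0.11, 2.42, -0.13]
[-11.17, 0.34, 2.42, -0.17]
[-13.65, 0.68, 2.42, -0.21]
[-16.12, 1.13, 2.42, -0.26]
[-18.56, 1.69, 2.42, -0.3]
[-20.97, 2.35, 2.42, -0.35]
[-23.36, 3.11, 2.42, -0.39]
[-25.7, 3.98, 2.41, -0.43]
[-28.01, 4.95, 2.41, -0.48]
[-30.26, 6.05, 2.41, -0.5]
[-32.45, 7.26, 2.41, -0.5]
[-34.64, 8.46, 2.41, -0.5]
[-36.83, 9.66, 2.41, -0.5]
[-39.02, 10.87, 2.4, -0.5]
```

View pics/w4.png

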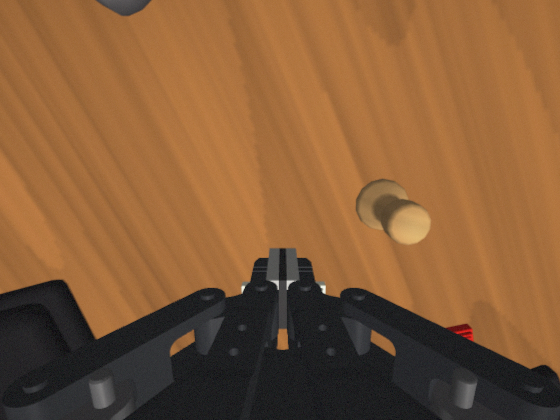

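The fingers are centred behind key_c, whose ends show at (243,288) and (325,288). The pawn at (395,210) is clear. Now the curved push.

Call:
jog_arm:
  motion:
    - [[0, 0.3, 0.1, 1.5, 0], [0, 0.3, 0.1, 2.4, 0], [0, -1.2, 0.1, 2.4, 0], [0, -3.7, 0, 2.4, -0.04], [0, -6.2, 0, 2.4, -0.08], [0, -8.7, 0.1, 2.4, -0.13], [0, -11.2, 0.3, 2.4, -0.17], [0, -13.6, 0.7, 2.4, -0.21]]

```text
time: 9.05
tool_pos: [0.5409, -0.0863, 0.0041]
ee_rot: [-3.14, 0.0, -1.791]
contact_force: [-0.6, 0.4, -0.2]
grip_width: -0.0
gripper_force: 0.1
```

```bash
python3 - <<'E'
from h import *
c=np.array([.502,-.186]); wp=[]; ph=25.;i=0
while c[1]<.226:
    i+=1
    if i>5: wp.append((*push(c,ph,0),.004,ph))
    a=np.radians(ph); c=c+.025*np.array([np.sin(a),np.cos(a)]); ph=max(-4,ph-2.5)
plan(wp)
im,_=eyes.read_camera('top'); cv2.imwrite('pics/t5.png',im)
for o in white(im):
    if o[5][1]>110 and 50<o[5][0]<420: print(o)
E
```

```text
t 9.05 p [ 0.5409 -0.0863  0.0041] yaw -1.791 F [-0.6  0.4 -0.2] q6 -0.35
[0.2, 0.01, 0.01, -0.0]
[-2.3, -0.07, 0.01, -0.05]
[-4.8, -0.04, 0.01, -0.09]
[-7.3, 0.09, 0.01, -0.13]
[-9.8, 0.34, 0.01, -0.18]
[-12.27, 0.69, 0.01, -0.22]
[-14.73, 1.15, 0.01, -0.26]
[-17.16, 1.76, 0.01, -0.29]
[-19.56, 2.47, 0.01, -0.29]
[-21.95, 3.19, 0.01, -0.29]
[-24.35, 3.9, 0.01, -0.29]
[-26.74, 4.62, 0.01, -0.29]
(493, 268, 37, 14, 4, array([ 96., 233.]))
```

Call:
jog_arm:
  motion:
    - [[0, -2.3, -0.1, 0, -0.05], [0, -4.8, 0, 0, -0.09], [0, -7.3, 0.1, 0, -0.13], [0, -9.8, 0.3, 0, -0.18], [0, -12.3, 0.7, 0, -0.22], [0, -14.3, 1.1, 0, -0.26], [0, -15.8, 1.4, 0, -0.28], [0, -16.8, 1.7, 0, -0.29]]

```text
time: 9.9
tool_pos: [0.5607, 0.0809, 0.0039]
ee_rot: [-3.14, -0.0, -1.502]
contact_force: [1.4, -2.2, 2.6]
grip_width: 0.0001
gripper_force: 1.3
```

```bash
python3 - <<'E'
from h import *
im,_=eyes.read_camera('scene'); cv2.imwrite('pics/s6.png',cv2.resize(im[120:270,180:460],None,fx=2,fy=2))
a=np.radians(-4);c=np.array([.549,.23])
plan([(*push(c,-4,0),.004,-4)])
E
```

```text
t 9.95 p [0.5607 0.0816 0.0038] yaw -1.502 F [0.3 1.3 1.2] q6 -0.35
[-12.89, 0.14, -0.02, -0.0]
```

View pics/s6.png

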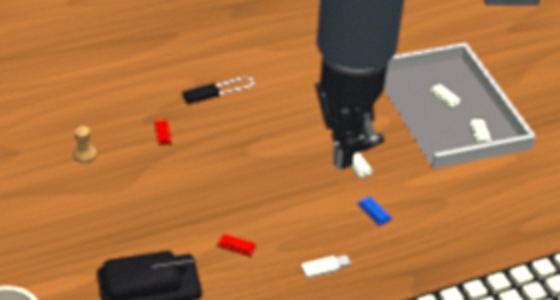

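Key_c sits in front of the fingers with its near end at (362,167). K1 and K2 lie in the tray at (481,130) and (445,95). I check the alignment against a projected outline before the last push.

```bash
python3 - <<'E'
from h import *
im=cv2.imread('pics/s6.png'); im0,_=eyes.read_camera('scene')
hsv=cv2.cvtColor(im0,cv2.COLOR_BGR2HSV); m=((hsv[...,2]>150)&(hsv[...,1]<60)).astype(np.uint8)
n,l,st,ce=cv2.connectedComponentsWithStats(m)
for i in range(1,n):
    if st[i,4]>15 and 330<ce[i][0]<430 and 180<ce[i][1]<225:
        ys,xs=np.where(l==i); P=world('scene',np.c_[xs,ys],.008)
        print(ce[i].round(),st[i,4],P[:,:2].min(0).round(3),P[:,:2].max(0).round(3))
u=np.array([np.cos(.07),np.sin(.07)]);v=np.array([-u[1],u[0]])
c=np.array([.5607,.0812])+.02*v*1.0
print('expected centre',c,'end x',c[0]+.026)
E
```

```text
[361. 202.] 79 [0.553 0.089] [0.594 0.109]
expected centre [0.55930114 0.10115102] end x 0.5853011430532493
```

Call:
jog_arm:
  motion:
    - [[0, -1.5, 0, 0, 0], [0, -3.5, 0, 0, 0], [0, -6, 0.1, 0, 0], [0, -8.5, 0.1, 0, 0], [0, -10.5, 0.1, 0, 0], [0, -12, 0.1, 0, 0], [0, -13, 0.1, 0, 0], [0, -13.4, 0.1, 0, 0]]

```text
time: 10.8
tool_pos: [0.5502, 0.2135, 0.0032]
ee_rot: [-3.141, -0.0, -1.504]
contact_force: [-1.0, -2.1, 2.2]
grip_width: -0.0001
gripper_force: 1.3
```

Call:
jog_arm:
  motion:
    - [[0, 1, 0, 0, 0], [0, 3, 0, -2, 0], [0, 5, 0, -6, 0], [0, 10, 0, -10, 0], [0, 15, 0, -14, 0], [0, 20, 0, -16, 0], [0, 25, 0, -16, 0], [0, 30, 0, -16, 0]]

```text
time: 11.6
tool_pos: [0.5683, -0.0605, 0.1628]
ee_rot: [-3.139, 0.0, -1.504]
contact_force: [1.1, -0.1, -1.0]
grip_width: 0.0
gripper_force: 0.0
```

Call:
jog_arm:
  motion:
    - [[0, 5, 0, 0, 0], [0, 10, 0, 0, 0], [0, 14, 0, 0, 0], [0, 14, 0, 0, 0], [0, 14, 0, 0, 0]]

```text
time: 12.1
tool_pos: [0.5766, -0.1993, 0.1604]
ee_rot: [3.14, 0.001, -1.507]
contact_force: [0.2, 0.5, -0.5]
grip_width: -0.0003
gripper_force: 0.0
```

```bash
python3 - <<'E'
from h import *
im,_=eyes.read_camera('top'); s,_=eyes.read_camera('scene')
cv2.imwrite('pics/f.png',np.hstack([cv2.resize(im[110:310,40:360],(480,300)),cv2.resize(s[130:210,360:450],(320,284))[:284].repeat(1,0) if 0 else cv2.resize(s[130:210,360:450],(320,300))]))
th=.08; ex=np.array([np.sin(th),np.cos(th)]); ey=np.array([-ex[1],ex[0]])
for o in white(im):
    if o[5][1]>110 and 50<o[5][0]<420:
        d=np.array(o[:2])/1000-[.509,.254]; print(o,'tray',(d@ex).round(3),(d@ey).round(3))
E
```

```text
(490, 264, 43, 19, 14, array([ 98., 236.])) tray 0.008 0.02
(550, 233, 53, 16, 4, array([116., 206.])) tray -0.018 -0.043
(569, 271, 42, 19, 162, array([ 99., 197.])) tray 0.022 -0.058
(513, 265, 205, 138, 175, array([ 85., 224.])) tray 0.011 -0.003
```

View pics/f.png

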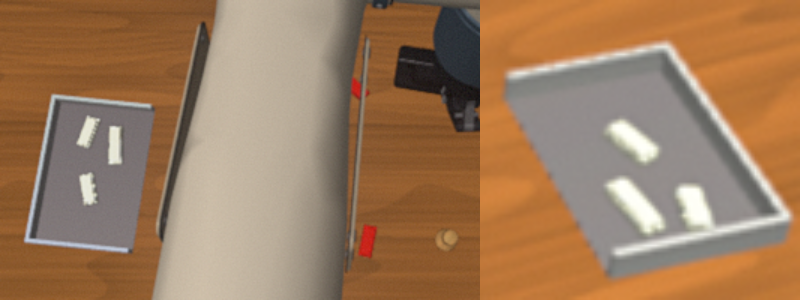

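The picture shows all three caps flat and top up, well inside the tray, at (88,131), (115,145) and (88,188). Their tray x is at least -0.018, and the fingers are clear of everything.

```bash
python3 -c "
from h import *
print(order.job_done())"
```

```text
the job is handed in; nothing more can be done
None
```

I pushed all three white keycaps into the tray and handed the job in at about 12 s; the last picture shows them flat and top up, well inside the open edge, though no verdict came back.

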